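Pop the v-nail cartridge and trap it

TASK

Pop the black v-nail cartridge out of its latch for refilling: with one finger press the steel ejector key beside the track right down, and with the other finger stop the cartridge as it shoots out along the track, before it has slid as far as its own length. It must come out by at least a centimetre, but must not run into the slide fence, and the loose things lying around stay where they are. Finish while holding: one finger still keeping the key down, the other still blocking the cartridge, nothing gripped.

Things in the scene. Friction and masses are not known exactly. Their poses are not given: they have to be found in the camera images.
- track: Fixed aluminium plate on the bench, 16 mm thick, x -90 to 40, y -210 to 210 mm. Origin at bench height below the channel's centre line. y: along the channel, the way the cartridge slides out; x: across, away from the ejector key. Channel floor z 16; rails at x -25 and 25, tops z 22; empty between cartridge and fence. Grey spring housing behind the cartridge: y -200 to -140, top z 58.
- ejector_top (a point): Centre of the top of the ejector key, a ribbed steel key 30 mm (track x) x 34 mm (track y), at track x -58, y -10 mm. Top at z 38 mm when up, 30 when fully down; black guide frame round it up to z 28. A fingertip at the same y over the channel, 58 mm across from the key's centre, stands in the cartridge's path, 45 mm ahead of its latched front face.
- ejector (a joint): How far the ejector key is pressed, m: 0 up, 0.008 fully down. Spring: about 2.4 N to start, 5.6 N fully down, plus about 0.6 N of latch friction. At about 5 mm the latch lets the cartridge go. The key springs back when let go.
- cartridge (a joint): How far the cartridge has slid out along the track's +y, m: 0 latched (start). Unlatched, a spring drives it with about 5.5 N at some 0.2 m/s and keeps pushing; only something in its way stops it, so have the blocking finger in place before the key is down. From 0.070 (its own length) on it counts as lost.
- cartridge_front (a point): Centre of the front (+y) face of the cartridge, a black steel block 36 mm (track x) x 70 mm (track y) x 35 mm tall, a row of V-shaped nail edges on top; bottom at z 17 mm, top at z 52 mm. It runs captive in the channel and cannot be lifted out. Latched, this point is at track x 0, y -55, z 34.5 mm.
- fence_face (a point): Middle of the face, looking towards the cartridge, of the aluminium slide fence that stands across the channel further along (an upright plate 96 mm wide, top at z = 83 mm, with a small black knob behind it). It is set at 94 to 159 mm along the track's y, must keep its setting and slides easily if struck.
- moulding: Loose beech moulding strip, 28 x 300 x 22 mm, length along its y; origin at the centre of its underside. Bystander, on the far side of the track.
- scribe: Loose copper scribe, square bar 110 mm x 9 mm with a thin point towards its +x, 142 mm long in all; origin on its underside. Bystander, on the key's side of the track.
- spacer_a: Loose white nylon frame spacer, stepped block 30 x 45 mm, 26 mm tall; origin at the centre of its underside. Bystander, on the key's side of the track.
- spacer_b: Second white nylon frame spacer, same as the first.

How it is judged (in metres and radians):
On the way, in this order (a step that is already met when the one before it is completed fails the run):
1. a finger presses the ejector key while the cartridge is still latched (contact force between the fingers and ejector above 1 N and value of joint ejector above 0.002 m and value of joint cartridge below 0.01 m).
2. the popped cartridge is stopped by a finger while the key is held down (value of joint cartridge between 0.01 and 0.07 m and velocity of joint cartridge between -0.01 and 0.01 m/s and contact force between the fingers and cartridge above 1 N and contact force between the fingers and ejector above 1 N and value of joint ejector above 0.005 m), for 0.2 s.
At the end, for the whole second after the job is handed in: The cartridge stands still 10 to 70 mm out of its latch, blocked by a finger (over 1 N), while a finger keeps the ejector key at least 5 mm down (over 1 N); the fence has moved less than 8 mm and the loose things less than 20 mm (all of step 2 and distance of fence_face from where it was at the start of the episode below 0.008 m and distance of each of moulding, scribe, spacer_a, spacer_b from where it was at the start of the episode below 0.02 m); the arm keeps its last pose, push and grip.
It fails at once if the cartridge slides out by its own length (70 mm) or more (value of joint cartridge above 0.07 m).
It fails at once if the slide fence is shifted by 8 mm or more (distance of fence_face from where it was at the start of the episode above 0.008 m).
It fails at once if a loose bystander (moulding strip, scribe or spacer) is moved or lifted by 20 mm or more (distance of any of moulding, scribe, spacer_a, spacer_b from where it was at the start of the episode above 0.02 m).
It also fails if it takes over 29 s, if anything falls off the work surface, if the arm or the gripper's body presses on something with over 40 N, if the wrist force passes 120 N, or if a joint passes its speed limit or range.

ROBOT

A 7-joint arm with a two-finger parallel gripper is mounted at the origin on the work surface. World frame = base frame: x ahead of the robot, y to its left, z up, the work surface at z = 0. Lengths are in m, angles in degrees, forces in N, time in s.
With the tool pointing down it reaches from about 0.4 to 0.9 m from the base axis. Payload 5.6 kg.
Tool frame: the origin (TCP) lies on the centre line of the jaws, within the pads' length; the fingertips stand 11 mm ahead of it and the grasp point (between the pads) lies 8 mm behind it; z points along the fingers, y is the direction in which the jaws open and shut (so a half turn about z gives the same grasp; the last joint's range is limited). The gripper opens to 92 mm and grips with 3 to 60 N. Pads are 20 mm wide; open, the fingers measure 128 mm over their backs; the gripper's body (75 mm by 189 mm) begins 69 mm behind the grasp point.
Start: joints at [73.912, 26.786, -0.665, 91.828, 0.344, 61.387, -3.226], TCP at [0.153, -0.632, 0.226] pointing down, gripper open.
Joint ranges: [-144.91, 144.91], [-17.63, 115.5], [-89.93, 88.59], [15.96, 139.68], [-74.01, 254.01], [8.47, 105.57], [-167.45, 167.45]. Speed limits (degrees/s): [147.25, 147.25, 180, 180, 180, 180, 180].

INTERFACE

Orientations are given as [roll, pitch, yaw] about the fixed x, y, z axes, in that order (R = Rz(yaw) Ry(pitch) Rx(roll)).
In Python, from bench import manip gives the robot as it stands. The module is installed in compiled form; this text tells all that it offers.
- The arm moves only by the tool jog_arm, never from a script. Its argument "targets" is a list of rows, each an object with "dp": the shift along the tool's x, y, z in m, a list of three; "dr": the turn, a rotation vector about the tool's x, y, z in degrees, a list of three; "grip": the finger opening in m, from 0 to 0.0919. In form: [{"dp": [dx, dy, dz], "dr": [rx, ry, rz], "grip": grip}, ...]. A call has exactly 8 rows; each row is the pose to reach, as a shift and turn from the pose commanded when the call began, along the tool's axes at that moment; what a row does not reach only later rows make up. A row lasts 1/12 s, in which the tool goes at most 41.7 mm and 7.16 degrees, less where a joint would pass 70% of its speed; a pose out of reach is approached as far as the arm can. A call with a gripper value outside its range is refused whole. The fingers move at their own pace and stop on an object; the grip force is fixed at half the most. Time passes only in rows, so rows that repeat a pose let the fingers close, or fill a call up. It gives the time, the measured TCP pose, the force and the opening at its end, in the units of the state.
- manip.observe(): the state, without advancing time (a new reading comes with each control period).
- manip.capture(name): name is "scene" or "top"; returns a dict with "color" (420x560x3 uint8, red, green, blue), "fx", "fy", "cx", "cy" (pixels), "eye" and "orientation" of the camera in the world. Camera axes: x right, y up, looking along -z (the intrinsics and any distortion apply to the point x, -y, -z); pixel columns grow to the right and rows downward; lengths in m; the calibration is good to about 2 mm. A picture is of the moment at which its call begins. There is no depth.
- manip.hand_in(): hands the job in, once; it reports no verdict.
The state is a dict: "time_s": time; "joint_pos": joint angles; "joint_vel": joint speeds; "joint_torque": joint torques, N m; "eef_pos": TCP position; "tcp_rot": TCP orientation; "contact_force": force on the tool from outside, world axes, zero at the start; "moment": the same for the moment, N m; "opening": finger opening in m.
Only numpy, scipy, OpenCV 4.12 (cv2) and the standard library are available. Lean on these libraries where they do the work, as an engineer would, in place of code of your own. Each camera call takes 0.05 s, during which the arm holds its last target.

## Working session

There is one attempt and no reset: what is moved stays moved. The work goes in short steps, Python scripts to look and compute and a tool call to move; the robot and the scene stay as the last step left them, time stands still between calls to the robot, and variables do not carry over. Pictures are saved under pics/ and viewed, and the job is handed in when it is done.

Besides the shell and the picture viewer there is one more tool, called after ">>>" as a command line: name --argument value ..., lists and objects as JSON in quotes. jog_arm: Moves the arm, as the interface text tells. Its arguments: {"type":"object","properties":{"targets":{"type":"array","items":{"type":"object","properties":{"dp":{"type":"array","items":{"type":"number"}},"dr":{"type":"array","items":{"type":"number"}},"grip":{"type":"number"}}}}},"required":["targets"]}

```bash
mkdir -p pics; python3 - <<'E'
from bench import manip
import cv2,json
for n in("scene","top"):
    c=manip.capture(n); cv2.imwrite(f"pics/{n}0.png",c["color"][:,:,::-1])
    print({k:v for k,v in c.items() if k!="color"})
print(manip.observe())
E
```

```text
{'fx': 381.4754228597603, 'fy': 381.4754228597603, 'cx': 279.23423906225145, 'cy': 204.17255688051338, 'eye': array([1.0095009 , 0.20310032, 0.71629913]), 'orientation': array([ 37.43741438,   0.49716824, 111.31916571])}
{'fx': 402.01087625369854, 'fy': 402.01087625369854, 'cx': 281.9490693756754, 'cy': 203.07239485268724, 'eye': array([0.37851371, 0.0007959 , 0.73285694]), 'orientation': array([ 1.25917380e+01, -1.28675797e-02, -7.82393622e+01])}
{'time_s': 0.1, 'joint_pos': array([73.91298889, 26.8322794 , -0.66543042, 91.8755207 ,  0.34603714,
       61.3855799 , -3.22438242]), 'joint_vel': array([ 0.05448589, -0.13806777, -0.13178725, -0.03731967, -0.03738921,
        0.03799633,  0.0207326 ]), 'joint_torque': array([ 9.13179483e-04, -5.21645808e+01, -1.24838110e-02, -2.44367015e+01,
       -5.67728584e-02,  1.40110933e-02,  8.49494359e-05]), 'eef_pos': array([ 0.15291188, -0.63123837,  0.22472148]), 'tcp_rot': array([-1.79908929e+02,  8.28655177e-03,  1.36226303e+01]), 'contact_force': array([ 0.28768016, -0.0629085 ,  0.29641539]), 'moment': array([ 0.01499723,  0.00026784, -0.0168994 ]), 'opening': 0.09155814132593515}
```

View pics/scene0.png

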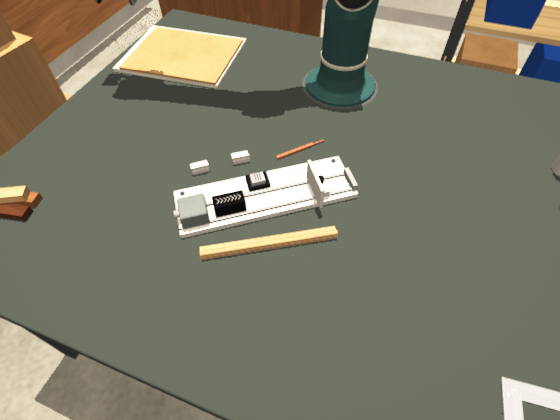

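View pics/top0.png

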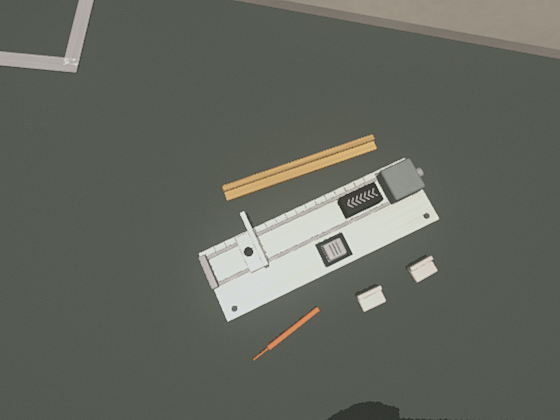

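```bash
python3 - <<'E'
import cv2
a=cv2.imread("pics/top0.png")[140:340,190:450]
cv2.imwrite("pics/topc.png",cv2.resize(a,None,fx=3,fy=3,interpolation=cv2.INTER_CUBIC))
a=cv2.imread("pics/scene0.png")[130:270,160:370]
cv2.imwrite("pics/scenec.png",cv2.resize(a,None,fx=3.8,fy=3.8,interpolation=cv2.INTER_CUBIC))
E
```

```text
(no output)
```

View pics/topc.png

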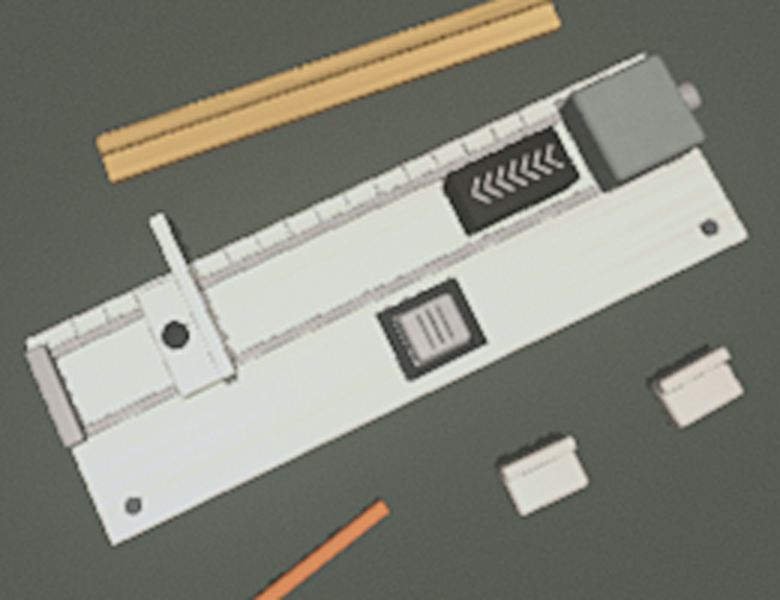

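View pics/scenec.png

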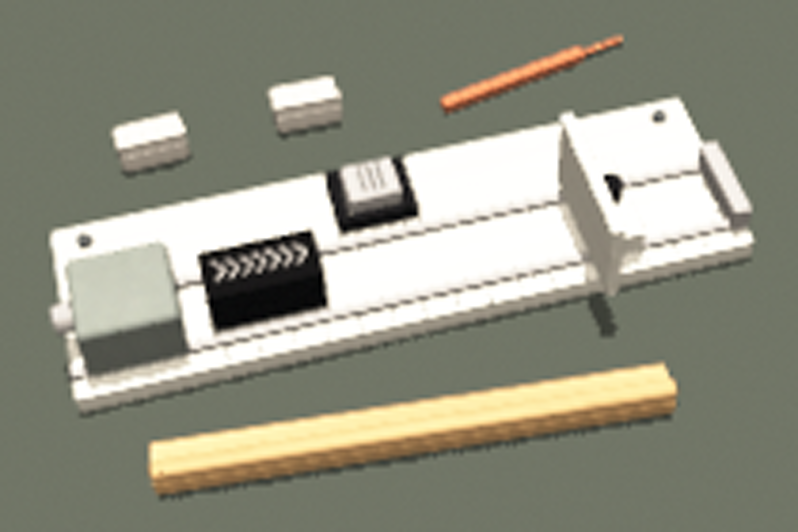

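```bash
cat > h.py <<'E'
import numpy as np,cv2
from scipy.spatial.transform import Rotation as R
from scipy.optimize import least_squares
C={'scene':((381.4754,279.2342,204.1726),[1.0095009,0.20310032,0.71629913],[37.43741438,0.49716824,111.31916571]),
'top':((402.0109,281.9491,203.0724),[0.37851371,0.0007959,0.73285694],[12.591738,-0.0128676,-78.2393622])}
def proj(n,P):
    (f,cx,cy),e,o=C[n]
    q=(np.atleast_2d(P)-e)@R.from_euler('xyz',o,degrees=True).as_matrix()
    return np.c_[cx+f*q[:,0]/-q[:,2], cy+f*q[:,1]/q[:,2]]
def ray(n,uv,z):
    (f,cx,cy),e,o=C[n]
    d=R.from_euler('xyz',o,degrees=True).as_matrix()@np.array([(uv[0]-cx)/f,-(uv[1]-cy)/f,-1])
    e=np.array(e);return e+d*(z-e[2])/d[2]
def T(p,X):
    X=np.atleast_2d(X)/1000.;c,s=np.cos(p[2]),np.sin(p[2])
    return np.c_[p[0]+c*X[:,0]-s*X[:,1],p[1]+s*X[:,0]+c*X[:,1],X[:,2]]
E
cat > fit.py <<'E'
from h import *
X={'top':[(-90,210,16),(-90,-210,16),(40,210,16),(-58,-10,38)],'scene':[(-90,210,16),(-90,-210,16),(40,-210,16),(40,210,16),(-58,-10,38)]}
U={'top':(np.array([(112,546),(748,236),(27,342),(440,328)])+.5)/3-.5+[190,140],
'scene':(np.array([(681,98),(52,232),(80,402),(752,240),(370,182)])+.5)/3.8-.5+[160,130]}
def res(p,ks=('top','scene')): return np.concatenate([(proj(k,T(p,X[k]))-U[k]).ravel() for k in ks])
for ks in(('top',),('scene',),('top','scene')):
    best=min((least_squares(res,[.5,-.1,y],args=(ks,)) for y in np.arange(-3,3,1)),key=lambda r:r.cost)
    p=best.x;print(ks,p[:2],np.degrees(p[2])%360,best.fun.round(1))
np.save('p.npy',p)
pts={'key':(-58,-10,38),'block':(0,-10,38),'cf':(0,-55,34.5)}
for k,v in pts.items(): print(k,T(p,v))
for n in('top','scene'):
    im=cv2.imread(f'pics/{n}0.png');s=4;im=cv2.resize(im,None,fx=s,fy=s,interpolation=cv2.INTER_CUBIC)
    def box(x0,x1,y0,y1,z,c):
        q=proj(n,T(p,[(x0,y0,z),(x1,y0,z),(x1,y1,z),(x0,y1,z)]))
        cv2.polylines(im,[((q+.5)*s).astype(int)],True,c,1)
    box(-90,40,-210,210,16,(0,0,255));box(-73,-43,-27,7,38,(0,255,0));box(-18,18,-125,-55,52,(255,0,0));box(-18,18,-125,-55,17,(255,255,0));box(-25,25,-200,-140,58,(0,255,255))
    for y in(94,159):box(-48,48,y,y,83,(255,0,255))
    x,y=(190,140) if n=='top' else (165,140)
    cv2.imwrite(f'pics/{n}_o.png',im[y*s:y*s+600,x*s:x*s+800] if n=='scene' else cv2.resize(im[y*s:(y+190)*s,x*s:(x+260)*s],(800,585)))
E
python3 fit.py
```

```text
('top',) [ 0.51039866 -0.03113993] 37.1983565995875 [ 0.7  0.4  1.   0.1 -0.5 -0.3 -1.2 -0.3]
('scene',) [ 0.51020947 -0.02602736] 37.35301191166104 [-0.6 -0.2 -0.1  0.5 -0.7 -0.1  1.   0.3  0.4 -0.7]
('top', 'scene') [ 0.51013141 -0.02910026] 37.30412349580093 [-0.3  0.5 -0.2 -0.2 -1.6 -0.2 -2.3 -0.5 -1.7 -0.5 -1.2  0.  -2.  -0.6
 -0.3 -0.1 -0.7 -1.1]
key [[ 0.47005693 -0.07220521  0.038     ]]
block [[ 0.51619187 -0.03705456  0.038     ]]
cf [[ 0.54346392 -0.07284891  0.0345    ]]
```

View pics/top_o.png

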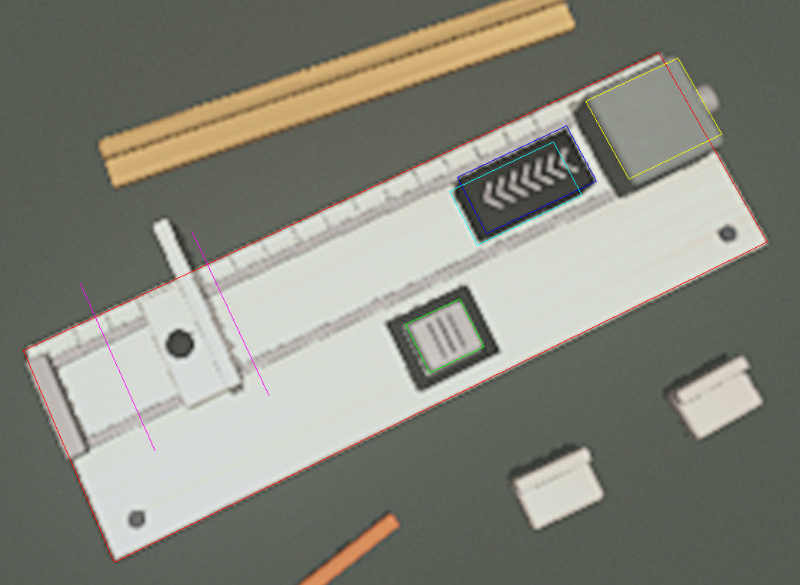

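View pics/scene_o.png

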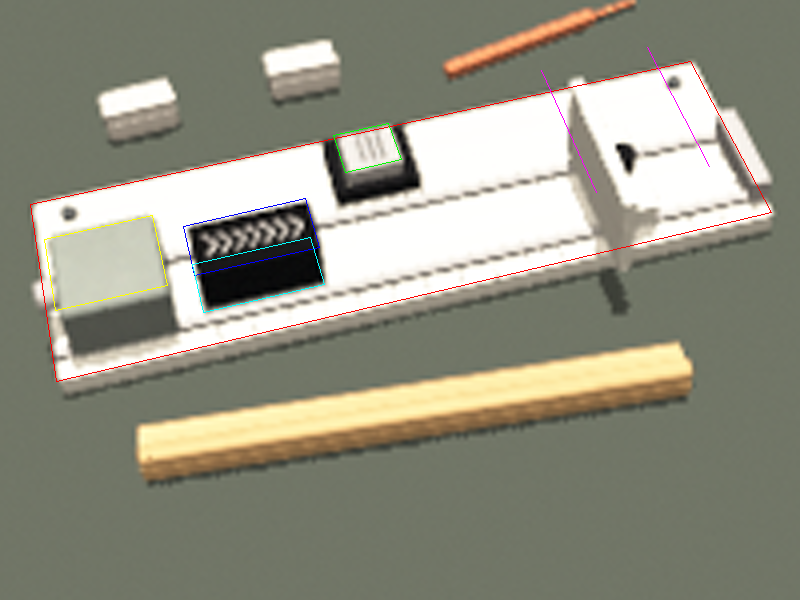

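```bash
cat > mv.py <<'E'
from h import *
def go(cur_pos,cur_rpy,pos,yaw):
    Rc=R.from_euler('xyz',cur_rpy,degrees=True);Rt=R.from_euler('xyz',[180,0,yaw],degrees=True)
    return Rc.inv().apply(np.array(pos)-cur_pos), (Rc.inv()*Rt).as_rotvec(degrees=True)
E
python3 - <<'E'
from mv import *
from bench import manip
s=manip.observe();p=np.load('p.npy');t=T(p,(-29,-10,0))[0];print(t)
a=s['eef_pos'];t[2]=.2;f=.4
d,r=go(a,s['tcp_rot'],a+(t-a)*f,13.62+113.68*f);print(d,r)
E
```

```text
[ 0.4931244  -0.05462989  0.        ]
[ 0.18658061 -0.19208747  0.01016694] [-8.95281528e-02 -2.82893488e-02 -4.54693664e+01]
```

>>> jog_arm --targets '[{"dp": [0.012, -0.012, 0.0], "dr": [0, 0, -3], "grip": 0.04}, {"dp": [0.035, -0.036, 0.001], "dr": [0, 0, -8], "grip": 0.04}, {"dp": [0.06, -0.062, 0.002], "dr": [0, 0, -14], "grip": 0.04}, {"dp": [0.085, -0.088, 0.004], "dr": [0, 0, -20], "grip": 0.04}, {"dp": [0.11, -0.114, 0.006], "dr": [0, 0, -26], "grip": 0.04}, {"dp": [0.136, -0.14, 0.008], "dr": [0, 0, -33], "grip": 0.04}, {"dp": [0.161, -0.166, 0.009], "dr": [0, 0, -39], "grip": 0.04}, {"dp": [0.187, -0.192, 0.01], "dr": [0, 0, -45.5], "grip": 0.04}]'

```text
time_s: 0.77
eef_pos: [0.2899, -0.3993, 0.2153]
tcp_rot: [-180.0, 0.0, 59.4]
contact_force: [0.5, 0.8, -0.2]
opening: 0.0411
```

```bash
python3 - <<'E'
from mv import *
from bench import manip
s=manip.observe();p=np.load('p.npy');t=T(p,(-29,-10,0))[0];
print(s['time_s'],s['eef_pos'],s['tcp_rot'],s['opening'],s['joint_pos'])
a=s['eef_pos'];t[2]=.18;f=.5
d,r=go(a,s['tcp_rot'],a+(t-a)*f,s['tcp_rot'][2]+(127.3-s['tcp_rot'][2])*f);print(d,r)
E
```

```text
0.7667 [ 0.2898687  -0.39926547  0.21528925] [-1.79965447e+02  3.61824329e-03  5.94084245e+01] 0.041104142076591424 [ 63.91052364  13.50063553 -15.7732221  113.08603927   4.5152494
  54.02060599  15.30242464]
[ 0.2000551  -0.00020148  0.01763211] [-3.46084043e-02 -6.72402908e-03 -3.39457878e+01]
```

>>> jog_arm --targets '[{"dp": [0.025, 0.0, 0.0], "dr": [0, 0, -4], "grip": 0.04}, {"dp": [0.05, 0.0, 0.002], "dr": [0, 0, -8], "grip": 0.04}, {"dp": [0.075, 0.0, 0.004], "dr": [0, 0, -12], "grip": 0.04}, {"dp": [0.1, 0.0, 0.007], "dr": [0, 0, -17], "grip": 0.04}, {"dp": [0.125, 0.0, 0.01], "dr": [0, 0, -21], "grip": 0.04}, {"dp": [0.15, 0.0, 0.013], "dr": [0, 0, -25], "grip": 0.04}, {"dp": [0.175, 0.0, 0.016], "dr": [0, 0, -29], "grip": 0.04}, {"dp": [0.2, 0.0, 0.018], "dr": [0, 0, -34], "grip": 0.04}]'

```text
time_s: 1.43
eef_pos: [0.3924, -0.2282, 0.1972]
tcp_rot: [-180.0, -0.0, 93.3]
contact_force: [0.1, 0.3, 0.5]
opening: 0.0399
```

```bash
python3 - <<'E'
from mv import *
from bench import manip
s=manip.observe();p=np.load('p.npy');t=T(p,(-29,-10,0))[0];
print(s['time_s'],s['eef_pos'],s['tcp_rot'],s['opening'],s['joint_pos'])
a=s['eef_pos'];t[2]=.14
d,r=go(a,s['tcp_rot'],t,127.3);print(d,r)
E
```

```text
1.4333 [ 0.39235562 -0.22821305  0.19718124] [-1.79966306e+02 -1.30682188e-02  9.33164524e+01] 0.03987458149504872 [ 51.36241629  12.42288883 -28.28078412 118.35905009   7.54704049
  50.94280432  22.18507977]
[0.16744986 0.11067555 0.05715436] [-2.88247044e-02 -2.26751748e-02 -3.39835426e+01]
```

>>> jog_arm --targets '[{"dp": [0.022, 0.015, 0.007], "dr": [0, 0, -4], "grip": 0.04}, {"dp": [0.045, 0.03, 0.014], "dr": [0, 0, -9], "grip": 0.04}, {"dp": [0.07, 0.046, 0.022], "dr": [0, 0, -14], "grip": 0.04}, {"dp": [0.095, 0.062, 0.03], "dr": [0, 0, -19], "grip": 0.04}, {"dp": [0.12, 0.078, 0.038], "dr": [0, 0, -24], "grip": 0.04}, {"dp": [0.143, 0.094, 0.047], "dr": [0, 0, -29], "grip": 0.04}, {"dp": [0.16, 0.106, 0.055], "dr": [0, 0, -33], "grip": 0.04}, {"dp": [0.1675, 0.1107, 0.057], "dr": [0, 0, -34], "grip": 0.04}]'

```text
time_s: 2.1
eef_pos: [0.4941, -0.0531, 0.1394]
tcp_rot: [180.0, -0.1, 127.5]
contact_force: [-0.1, -1.7, 0.5]
opening: 0.04
```

```bash
python3 - <<'E'
from mv import *
from bench import manip
s=manip.observe();p=np.load('p.npy');t=T(p,(-29,-10,0))[0];
print(s['time_s'],s['eef_pos'],s['tcp_rot'],s['opening'],s['joint_pos'],s['contact_force'])
a=s['eef_pos'];t[2]=.075
d,r=go(a,s['tcp_rot'],t,127.3);print(d,r)
for n in("scene","top"):
    c=manip.capture(n)["color"][:,:,::-1]; x,y=(190,140) if n=='top' else (165,90)
    cv2.imwrite(f"pics/{n}1.png",cv2.resize(c[y:y+190,x:x+250],None,fx=3,fy=3,interpolation=cv2.INTER_CUBIC))
E
```

```text
2.1 [ 0.49407995 -0.05308115  0.13943151] [ 1.79978598e+02 -1.39988990e-01  1.27462898e+02] 0.03996021239758356 [ 32.84196743  23.82940782 -36.72815517 115.28016372  19.13923623
  46.92095662  22.63878565] [-0.14292792 -1.65630496  0.47037216]
[-0.00080551 -0.00172454  0.06442909] [ 0.02120284 -0.14001932  0.16287216]
```

View pics/scene1.png

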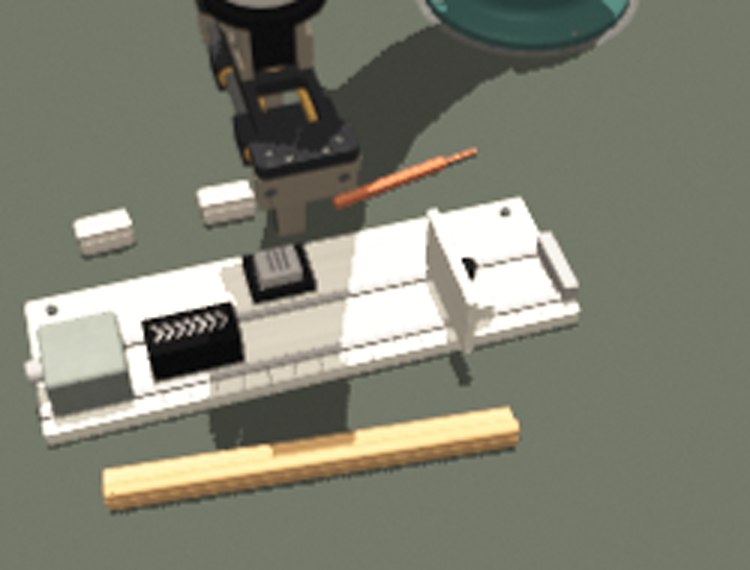

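View pics/top1.png

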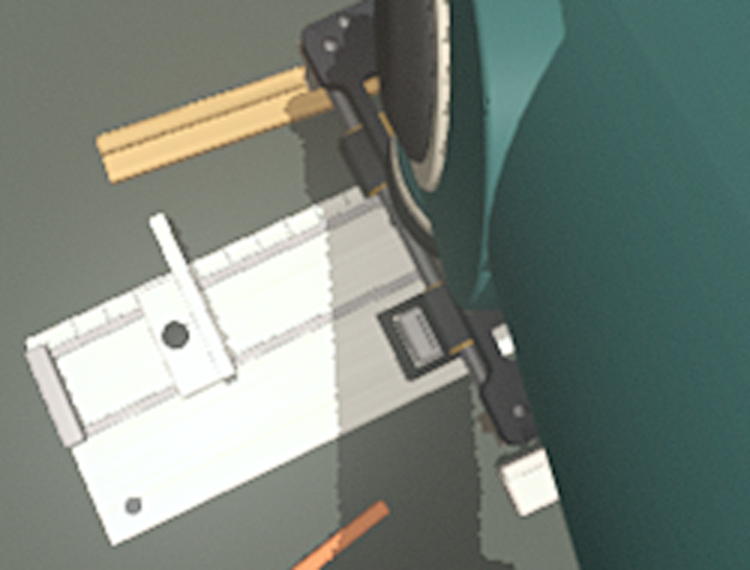

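>>> jog_arm --targets '[{"dp": [-0.0005, -0.001, 0.01], "dr": [0, 0, 0], "grip": 0.04}, {"dp": [-0.001, -0.0015, 0.024], "dr": [0, 0, 0], "grip": 0.04}, {"dp": [-0.001, -0.0015, 0.038], "dr": [0, 0, 0], "grip": 0.04}, {"dp": [-0.001, -0.0015, 0.052], "dr": [0, 0, 0], "grip": 0.04}, {"dp": [-0.001, -0.0015, 0.064], "dr": [0, 0, 0], "grip": 0.04}, {"dp": [-0.001, -0.0015, 0.072], "dr": [0, 0, 0], "grip": 0.04}, {"dp": [-0.001, -0.0015, 0.074], "dr": [0, 0, 0], "grip": 0.04}, {"dp": [-0.001, -0.0015, 0.074], "dr": [0, 0, 0], "grip": 0.04}]'

```text
time_s: 2.87
eef_pos: [0.4926, -0.0584, 0.0661]
tcp_rot: [-180.0, -0.0, 127.1]
contact_force: [-0.6, 0.3, -0.2]
opening: 0.0402
```

```bash
python3 - <<'E'
from mv import *
from bench import manip
s=manip.observe();p=np.load('p.npy');t=T(p,(-29,-10,0))[0];
print(s['time_s'],s['eef_pos'],s['tcp_rot'],s['opening'],s['contact_force'])
a=s['eef_pos'];t[2]=a[2]
d,r=go(a,s['tcp_rot'],t,127.3);print(d,r)
Rt=R.from_euler('xyz',s['tcp_rot'],degrees=True)
# finger tip boxes
def box(sy): return a+Rt.apply([(x,y*sy,.011) for x,y in((-.01,.02),(.01,.02),(.01,.038),(-.01,.038))])
for n in("scene","top"):
    im=manip.capture(n)["color"][:,:,::-1].copy(); x,y=(215,120) if n=='scene' else (250,150)
    k=6;w=130;h=100
    raw=cv2.resize(im[y:y+h,x:x+w],None,fx=k,fy=k,interpolation=cv2.INTER_CUBIC);cv2.imwrite(f"pics/{n}2r.png",raw)
    for sy in(1,-1):
        q=proj(n,box(sy));cv2.polylines(raw,[((q-[x,y]+.5)*k).astype(int)],True,(0,0,255),1)
    q=proj(n,T(p,[(-73,-27,38),(-43,-27,38),(-43,7,38),(-73,7,38)]));cv2.polylines(raw,[((q-[x,y]+.5)*k).astype(int)],True,(0,255,0),1)
    cv2.imwrite(f"pics/{n}2.png",raw)
E
```

```text
2.8667 [ 0.49261713 -0.05836843  0.06612585] [-1.79950394e+02 -3.07041611e-02  1.27062842e+02] 0.04015327960442638 [-0.55985163  0.29171616 -0.17697159]
[ 2.67753244e-03  2.65797304e-03 -8.66392083e-07] [-0.04954261 -0.03080678 -0.23714474]
```

View pics/scene2.png

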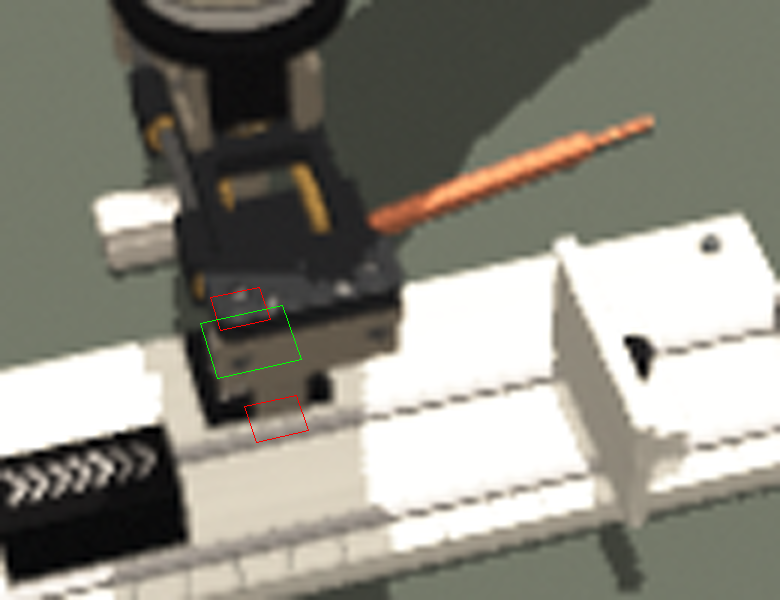

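View pics/top2.png

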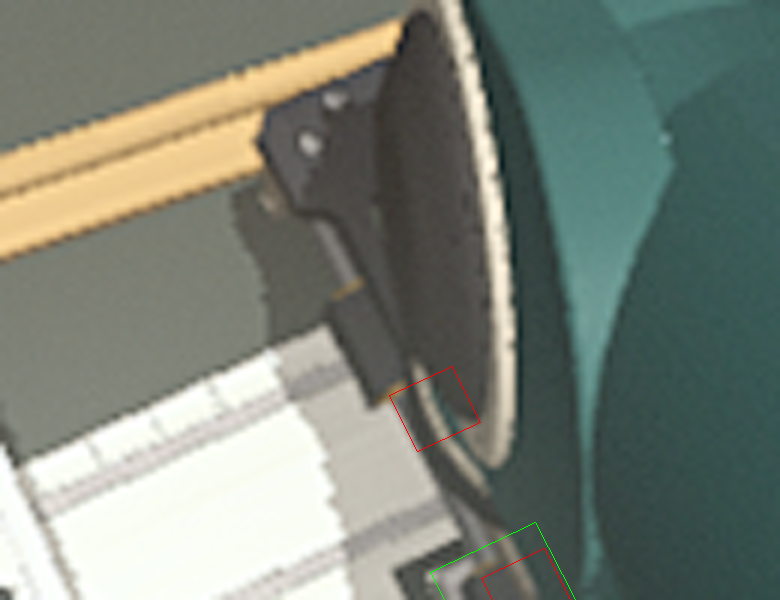

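>>> jog_arm --targets '[{"dp": [0.001, 0.001, 0.0], "dr": [0, 0, 0], "grip": 0.04}, {"dp": [0.0025, 0.0025, 0.0], "dr": [0, 0, -0.2], "grip": 0.04}, {"dp": [0.0025, 0.0025, 0.0], "dr": [0, 0, -0.2], "grip": 0.04}, {"dp": [0.0025, 0.0025, 0.0], "dr": [0, 0, -0.2], "grip": 0.04}, {"dp": [0.0025, 0.0025, 0.0], "dr": [0, 0, -0.2], "grip": 0.04}, {"dp": [0.0025, 0.0025, 0.0], "dr": [0, 0, -0.2], "grip": 0.04}, {"dp": [0.0025, 0.0025, 0.0], "dr": [0, 0, -0.2], "grip": 0.04}, {"dp": [0.0025, 0.0025, 0.0], "dr": [0, 0, -0.2], "grip": 0.04}]'

```text
time_s: 3.63
eef_pos: [0.4935, -0.0544, 0.0666]
tcp_rot: [-180.0, 0.0, 127.3]
contact_force: [-0.2, -0.1, 0.3]
opening: 0.0399
```

```bash
cat > look.py <<'E'
import sys
from mv import *
from bench import manip
tag=sys.argv[1]
s=manip.observe();p=np.load('p.npy');t=T(p,(-29,-10,0))[0];
print(s['time_s'],s['eef_pos'],s['tcp_rot'],s['opening'],s['contact_force'])
a=s['eef_pos'];t[2]=a[2]
d,r=go(a,s['tcp_rot'],t,127.3);print(d,r)
Rt=R.from_euler('xyz',s['tcp_rot'],degrees=True)
def box(sy): return a+Rt.apply([(x,y*sy,.011) for x,y in((-.01,.02),(.01,.02),(.01,.038),(-.01,.038))])
n='scene'
im=manip.capture(n)["color"][:,:,::-1].copy(); x,y=(175,130)
k=6;w=130;h=100
raw=cv2.resize(im[y:y+h,x:x+w],None,fx=k,fy=k,interpolation=cv2.INTER_CUBIC);cv2.imwrite(f"pics/{n}{tag}r.png",raw)
E
python3 look.py 3
```

```text
3.6333 [ 0.49354117 -0.05442359  0.06657188] [-1.79995365e+02  2.34422778e-03  1.27315475e+02] 0.03993071335693705 [-0.165382   -0.11221952  0.27942915]
[ 8.85777960e-05 -4.56519582e-04  3.33071267e-08] [-0.00463476  0.00234485  0.01547461]
```

View pics/scene3r.png

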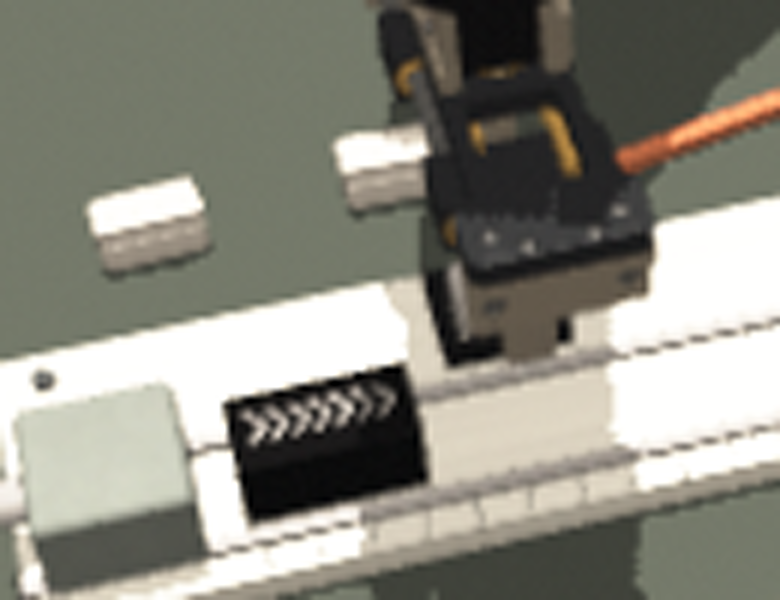

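```bash
python3 - <<'E'
from mv import *
ps=[np.array([.51021,-.02603,np.radians(37.353)]),np.load('p.npy')]
for uv in((502,362),(556,352),(528,358)):
    w=ray('scene',((uv[0]+.5)/6-.5+175,(uv[1]+.5)/6-.5+130),.0555)
    for p in ps:
        c,s=np.cos(p[2]),np.sin(p[2]);d=w[:2]-p[:2];print(uv,w.round(4),(1000*np.array([c*d[0]+s*d[1],-s*d[0]+c*d[1]])).round(1))
E
```

```text
(502, 362) [ 0.5195 -0.0449  0.0555] [ -4.  -20.7]
(502, 362) [ 0.5195 -0.0449  0.0555] [ -2.1 -18.3]
(556, 352) [ 0.5078 -0.0278  0.0555] [-3.  0.]
(556, 352) [ 0.5078 -0.0278  0.0555] [-1.1  2.4]
(528, 358) [ 0.5143 -0.0365  0.0555] [ -3.1 -10.8]
(528, 358) [ 0.5143 -0.0365  0.0555] [-1.2 -8.4]
```

>>> jog_arm --targets '[{"dp": [0, -0.0003, 0.003], "dr": [0, 0, 0], "grip": 0.046}, {"dp": [0, -0.0003, 0.007], "dr": [0, 0, 0], "grip": 0.046}, {"dp": [0, -0.0003, 0.011], "dr": [0, 0, 0], "grip": 0.046}, {"dp": [0, -0.0003, 0.014], "dr": [0, 0, 0], "grip": 0.046}, {"dp": [0, -0.0003, 0.0145], "dr": [0, 0, 0], "grip": 0.046}, {"dp": [0, -0.0003, 0.0145], "dr": [0, 0, 0], "grip": 0.046}, {"dp": [0, -0.0003, 0.0145], "dr": [0, 0, 0], "grip": 0.046}, {"dp": [0, -0.0003, 0.0145], "dr": [0, 0, 0], "grip": 0.046}]'

```text
time_s: 4.35
eef_pos: [0.4934, -0.0545, 0.0521]
tcp_rot: [180.0, 0.0, 127.3]
contact_force: [0.5, 0.1, -1.1]
opening: 0.0459
```

```bash
python3 look.py 4
```

```text
4.35 [ 0.49340312 -0.05450674  0.05213448] [1.79995859e+02 5.98169177e-03 1.27328343e+02] 0.04591441518879242 [ 0.51928697  0.05654311 -1.08078661]
[ 7.10907840e-05 -2.96303135e-04 -2.88345704e-08] [0.00414202 0.00598067 0.02834322]
```

View pics/scene4r.png

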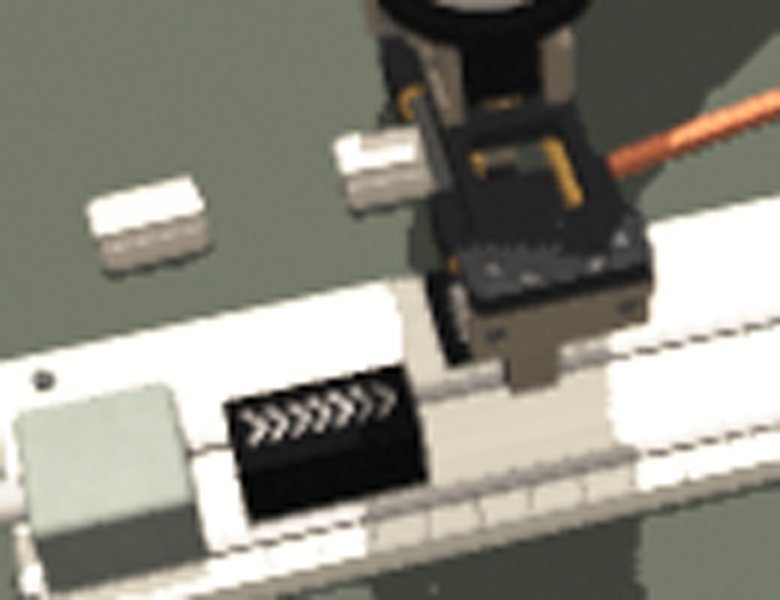

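>>> jog_arm --targets '[{"dp": [0, 0, 0.0012], "dr": [0, 0, 0], "grip": 0.046}, {"dp": [0, 0, 0.0024], "dr": [0, 0, 0], "grip": 0.046}, {"dp": [0, 0, 0.0036], "dr": [0, 0, 0], "grip": 0.046}, {"dp": [0, 0, 0.0046], "dr": [0, 0, 0], "grip": 0.046}, {"dp": [0, 0, 0.0054], "dr": [0, 0, 0], "grip": 0.046}, {"dp": [0, 0, 0.006], "dr": [0, 0, 0], "grip": 0.046}, {"dp": [0, 0, 0.0065], "dr": [0, 0, 0], "grip": 0.046}, {"dp": [0, 0, 0.0065], "dr": [0, 0, 0], "grip": 0.046}]'

```text
time_s: 5.07
eef_pos: [0.4934, -0.0546, 0.0456]
tcp_rot: [180.0, 0.0, 127.3]
contact_force: [-0.5, -0.1, 4.1]
opening: 0.0463
```

>>> jog_arm --targets '[{"dp": [0, 0, 0.001], "dr": [0, 0, 0], "grip": 0.046}, {"dp": [0, 0, 0.002], "dr": [0, 0, 0], "grip": 0.046}, {"dp": [0, 0, 0.003], "dr": [0, 0, 0], "grip": 0.046}, {"dp": [0, 0, 0.004], "dr": [0, 0, 0], "grip": 0.046}, {"dp": [0, 0, 0.0048], "dr": [0, 0, 0], "grip": 0.046}, {"dp": [0, 0, 0.0052], "dr": [0, 0, 0], "grip": 0.046}, {"dp": [0, 0, 0.0052], "dr": [0, 0, 0], "grip": 0.046}, {"dp": [0, 0, 0.0052], "dr": [0, 0, 0], "grip": 0.046}]'

```text
time_s: 5.73
eef_pos: [0.4933, -0.0542, 0.0412]
tcp_rot: [-180.0, 0.0, 127.4]
contact_force: [-3.3, 1.6, 15.1]
opening: 0.0458
```

```bash
python3 look.py 5
```

```text
5.7333 [ 0.49331638 -0.05420511  0.04122518] [-1.79966230e+02  3.14885490e-02  1.27392476e+02] 0.04584067398264545 [-3.32335084  1.6137295  15.07117251]
[-2.20896344e-04 -4.10483300e-04  3.63337253e-07] [-0.03374449  0.03151579  0.0924668 ]
```

View pics/scene5r.png

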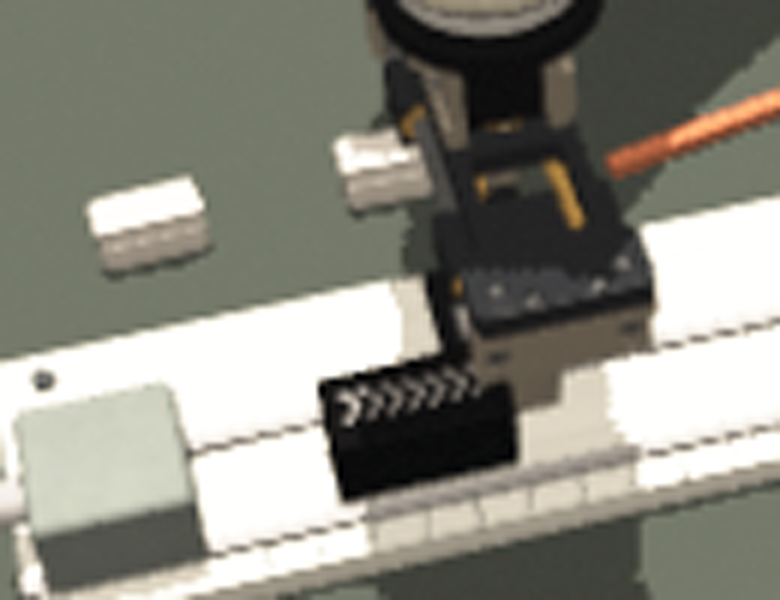

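>>> jog_arm --targets '[{"dp": [0, 0, 0], "dr": [0, 0, 0], "grip": 0.046}, {"dp": [0, 0, 0], "dr": [0, 0, 0], "grip": 0.046}, {"dp": [0, 0, 0], "dr": [0, 0, 0], "grip": 0.046}, {"dp": [0, 0, 0], "dr": [0, 0, 0], "grip": 0.046}, {"dp": [0, 0, 0], "dr": [0, 0, 0], "grip": 0.046}, {"dp": [0, 0, 0], "dr": [0, 0, 0], "grip": 0.046}, {"dp": [0, 0, 0], "dr": [0, 0, 0], "grip": 0.046}, {"dp": [0, 0, 0], "dr": [0, 0, 0], "grip": 0.046}]'

```text
time_s: 6.45
eef_pos: [0.4934, -0.0542, 0.0412]
tcp_rot: [-180.0, 0.0, 127.4]
contact_force: [-2.9, 0.4, 15.2]
opening: 0.0461
```

```bash
python3 look.py 6; python3 - <<'E'
import cv2,numpy as np
from bench import manip
c=manip.capture("scene")["color"][:,:,::-1];cv2.imwrite("pics/f.png",c[100:300,140:400].repeat(3,0).repeat(3,1))
E
```

```text
6.45 [ 0.49335238 -0.05423066  0.04124819] [-1.79969335e+02  3.72940427e-02  1.27394285e+02] 0.04605119848017537 [-2.8929944   0.44323025 15.19993802]
[-1.78718647e-04 -4.23573211e-04  3.43028028e-07] [-0.03063441  0.03731926  0.09427495]
```

View pics/f.png

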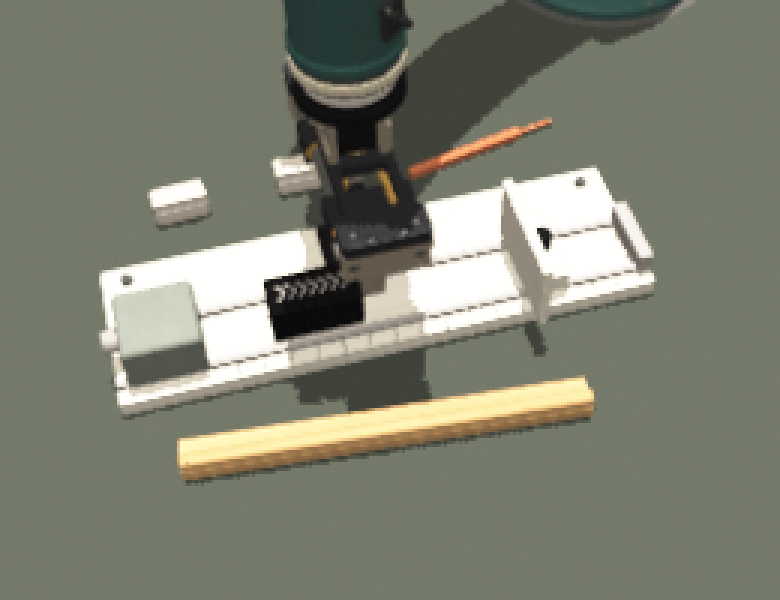

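```bash
python3 -c "
from bench import manip
print(manip.hand_in()); s=manip.observe(); print(s['time_s'],s['contact_force'],s['eef_pos'])"
```

```text
the job is handed in; nothing more can be done
None
the job is handed in; nothing more can be done
```

The cartridge is popped out and held, and I handed the job in. `hand_in` gives no verdict, so success isn't confirmed beyond my own checks.

**What I did:** I set the fingers 46 mm apart, straddling the key and the channel. I lowered them until the blocking finger stood in the cartridge's path. Then I pressed the key slowly down to its stop, so the cartridge slid into the blocking finger.

**Last checks, at about 6.5 s:**
- **Key:** the tool was at z 41.2 mm, so the fingertips were at about 30 mm, which is the key's fully-down height. It was pressing with about 15 N.
- **Cartridge:** in the scene picture it rests against the finger, by eye roughly 35 mm out of its latch, and the readings barely changed over the last 0.7 s.
- **Fence and loose things:** they looked unmoved in the scene picture. I checked this by eye only, not by measurement.

**What didn't quite agree:**
- **Camera fits:** fitting each camera on its own put the track about 5 mm apart in y. I used the combined fit.
- **Finger thickness:** the fingertips looked thinner than the gripper dimensions had led me to assume, so I widened the opening from 40 to 46 mm.
- **Blocking force:** the wrist read only about 2 N along the track, against the spring's 5.5 N. I put this down to friction on the key taking the rest. I could not measure the finger's force on the cartridge separately.

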